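# Hold the bolt head behind the bracket

### The arm

A 6-joint arm with a two-finger parallel gripper is mounted at the origin on a cart in front of the work surface, level with it; the furniture and walls round the work are solid. World frame = base frame: x ahead of the robot, y to its left, z up, the work surface at z = 0. Lengths are in m, angles in rad, forces in N, time in s.
With the tool pointing down it reaches from about 0.3 to 0.825 m from the base axis. Payload 5.4 kg.
Tool frame: the origin (TCP) lies between the finger pads, 19 mm behind the fingertips; this is the grasp point; z points along the fingers, y is the line along which they close (so a half turn about z gives the same grasp; the last joint's range is limited). The gripper opens to 92 mm and grips with 3 to 60 N. Pads are 20 mm wide; open, the fingers measure 128 mm over their backs; the gripper's body (75 mm by 189 mm) begins 69 mm behind the grasp point.
Start: joints at [1.063, 0.158, 1.597, -0, 1.386, -0.21], TCP at [0.169, 0.55, 0.233] pointing down, gripper open.
Joint ranges: [-2.91, 2.91], [-0.94, 2.29], [0.18, 2.7], [-1.29, 4.43], [0.17, 2.64], [-3, 3]. Speed limits (rad/s): [2.57, 2.57, 3.14, 3.14, 3.14, 3.14].

### API

Orientations are given as [roll, pitch, yaw] about the fixed x, y, z axes, in that order (R = Rz(yaw) Ry(pitch) Rx(roll)).
In Python, from station import robot gives the robot as it stands.
- The arm moves only by the tool play_rows, never from a script. Its arguments are lists of equal length, an entry for each row: "dp": the shift along the tool's x, y, z normalised to -1 to 1, where 1 is 0.02 m, a list of three; "turn": the turn, a rotation vector about the tool's x, y, z normalised to -1 to 1, where 1 is 4 degrees, a list of three; "jaw": the opening, from -1 (shut) to 1 (fully open). A call has exactly 8 rows; each row shifts and turns the commanded pose from where the row before left it, along the tool's axes as they then stand; what a row does not reach is not made up. A row lasts 1/8 s, in which the tool goes at most 62.5 mm and 10.7 degrees, less where a joint would pass 70% of its speed; a pose out of reach is approached as far as the arm can. A call with a number of a shift or a turn outside -1 to 1 is refused whole. A call with a gripper value outside its range is refused whole. The fingers move at their own pace and stop on an object; "grip_force" is the grip in N (left out, the last holds). Time passes only in rows, so rows that do not move let the fingers close, or fill a call up. It gives the time, the measured TCP pose, the force, the opening and the grip force at its end, in the units of the state.
- robot.observe(): the state, without advancing time (a new reading comes with each control period).
- robot.snapshot(name): name is "scene" or "top" or "wrist"; returns the picture (384x512x3 uint8, blue, green, red); there is no depth.
- robot.camera_info(name): a dict with "vertical_fov" (degrees; the focal length in pixels is half the picture's height over the tangent of half this angle, whatever the lens; pixels are square), "cx", "cy" (the principal point, pixels), "dist" ([k1, k2, p1, p2, k3] as OpenCV has them; the pictures are not rectified), "R" (3x3) and "t" (3): a world point X has camera coordinates R X + t. Camera axes: x right, y down, z forward; pixel columns grow to the right and rows downward; lengths in m; the calibration is good to about 2 mm. A picture is of the moment at which its call begins: read the wrist's pose just before it. camera_info takes no time and is no camera call; for the wrist camera it gives the pose at the moment of the call.
- robot.finish_job(): hands the job in; it is judged then, once.
The state is a dict: "clock": time; "q": joint angles; "dq": joint speeds; "tau": joint torques, N m; "eef_pos": TCP position; "tool_rot": TCP orientation; "ft_force": force on the tool from outside, world axes, zero at the start; "moment": the same for the moment, N m; "opening": finger opening in m; "gripper_force": force on a finger pad.
Only numpy, scipy, OpenCV 4.12 (cv2) and the standard library are available. Lean on these libraries where they do the work, as an engineer would, in place of code of your own. Each camera call takes 0.05 s, during which the arm holds its last target. There are 200 camera calls.

### The job

The spanner on the nut in front of the bracket is slowly sinking, because nothing keeps the bolt from turning. Lift the guard hood up and off its peg behind the bracket and hang it, let go, on the peg of the separate stand; then reach down into the gap behind the bracket, grip the hexagonal bolt head between the fingers and keep it from turning. Finish while still holding the bolt head, with the spanner standing still before it has sunk to the end of its travel, and leave the grease tin and the tape where they are.

Things in the scene. Friction and masses are not known exactly. Their poses are not given: they have to be found in the camera images.
- fixture: Fixed steel fixture. Origin on the bench below the bolt's axis, at the bracket's back face; x points away from the nut side, y left, z up. Base 130 x 100 x 10 mm (x -43 to 87). Bracket: upright plate, x -6 to 0, 70 wide in y, top z 92. Back plate: x 62 to 68, 60 wide, top z 98. The gap between them is 62 mm, open above and at both y ends.
- guard_peg (a point): Middle of the upper edge of the fixture's peg, 97 mm up, at fixture x 39 mm, y 0, with the fixture's axes. The peg is a flat bar along x from the back plate (x 62) to x 12 mm, 6 mm wide in y, 16 mm deep, with an end lip (x 12 to 16) 4 mm higher. It stays above and behind the bolt head; the fingers pass on either side of it.
- guard: Loose aluminium hood, 0.1 to 0.2 kg, hanging on the fixture's peg over the bolt head. Origin: mid underside of its roof, which bears on the peg (z 97 mm); axes then as the fixture's. Roof 34 (x) x 44 (y) x 4 mm, side walls 36 mm down, two inner ribs 14 mm apart, 12 deep, astride the peg. Black grip block on top, 26 (y) x 14 (x) mm, z 3 to 39. Lift it 40 mm or more before moving it away.
- stand: Fixed steel stand with an empty peg like the fixture's. Origin on the bench, axes like the fixture's. Foot 110 x 70 x 12 mm (x -43 to 67). Post x 25 to 33, 30 wide, top z 108. Peg towards -x: x -25 to 25, 6 mm wide in y, upper edge z 97, end lip (x -25 to -21) 4 mm higher. The hood hangs with its roof on the peg between lip and post, ribs astride, its x along the peg.
- stand_peg (a point): Middle of the bearing edge of the stand's peg, 97 mm above the bench, with the stand's axes: the place for the guard's origin.
- hex_bolt: M12 steel bolt through the bracket. Its hexagon head is in the gap, on a spacer sleeve 16 mm across: 19 mm across flats, 22 across corners, 8 mm thick, fixture x 20 to 28 mm. Origin: centre of the head's outer face (x 28), on the bolt's axis 70 mm above the bench; z runs along the bolt to the nut.
- bolt_head (a point): Centre of the bolt head (fixture x 24 mm, z 70 mm). Its x is the bolt's axis (the fixture's x); its y is square to one pair of flats, so fingers that close along this y and point against this z lie on flats. It turns with the bolt.
- bolt_turn (a joint): Turn of bolt, nut and spanner, rad. 0: spanner level, reaching 145 mm to fixture +y in front of the bracket, flats facing +-y. Negative: spanner end raised (turned about fixture +x). Starts at -0.4 to -0.2, grows by itself 0.01 to 0.02 rad/s to a stop at 0.7. Stiff (friction 0.04 N m, damping 2.2 N m s/rad); 20 N grip holds it; met askew, it takes 1 to 2 s to seat and stop.
- grease_tin: Round grease tin, 70 mm across, 33 mm high, a loose bystander nearer the robot. Origin: centre of its underside.
- tape: Black roll of tape, 58 mm across, 19 mm high, lying flat, a loose bystander beyond the work. Origin: centre of its underside.
Mind the look-alikes: they are no part of the job. There is more than one size of the guard; the one meant has the size given above.

How it is judged:
By the outcome, as a careful person would: the job done as asked, in the order asked, and still so for the second after the job is handed in, while the arm keeps its last pose, push and grip.
It also fails if it takes over 51 s, if anything falls off the work surface, if the arm or the gripper's body presses on something with over 40 N, if the wrist force passes 120 N, or if a joint passes its speed limit or range.

## Working session

There is one attempt and no reset: what is moved stays moved. The work goes in short steps, Python scripts to look and compute and a tool call to move; the robot and the scene stay as the last step left them, time stands still between calls to the robot, and variables do not carry over. Pictures are saved under pics/ and viewed, at most 10 in all, crops included, and the job is handed in when it is done.

Besides the shell and the picture viewer there is one more tool, called as name(argument=value, ...) on one line, values as JSON. play_rows: Moves the arm, as the interface text tells. Scaled input: -1 to 1 covers 0.02 m each way for a shift and 4 degrees each way for a turn. Its arguments: {"type":"object","properties":{"dp":{"type":"array"},"turn":{"type":"array"},"jaw":{"type":"array"},"grip_force":{"type":"number"}},"required":["dp","turn","jaw"]}

```bash
ls; mkdir -p pics; cat > h.py <<'E'
import numpy as np, cv2
from station import robot
def cam(n):
    i=robot.camera_info(n); f=192/np.tan(np.radians(i["vertical_fov"])/2)
    K=np.array([[f,0,i["cx"]],[0,f,i["cy"]],[0,0,1.]])
    return K,np.array(i["dist"],float),np.array(i["R"],float),np.array(i["t"],float)
def ray(c,px):
    K,d,R,t=c
    u=cv2.undistortPoints(np.array(px,float).reshape(-1,1,2),K,d).reshape(-1,2)
    v=np.c_[u,np.ones(len(u))]@R
    return -R.T@t,v
def onz(c,px,z):
    o,v=ray(c,px); return o+v*((z-o[2])/v[:,2:3])
def proj(c,P):
    K,d,R,t=c
    return cv2.projectPoints(np.array(P,float).reshape(-1,3),cv2.Rodrigues(R)[0],t,K,d)[0].reshape(-1,2)
def tri(c1,p1,c2,p2):
    A=[];b=[]
    M=np.zeros((3,3));w=np.zeros(3)
    for c,p in((c1,p1),(c2,p2)):
        o,v=ray(c,p);v=v[0]/np.linalg.norm(v[0]);Q=np.eye(3)-np.outer(v,v);M+=Q;w+=Q@o
    return np.linalg.solve(M,w)
E
python3 - <<'E'
from h import *
s=robot.observe();print(s["clock"],s["eef_pos"],s["tool_rot"],s["opening"])
ims=[]
for n in("scene","top","wrist"):
    c=cam(n);print(n,-c[2].T@c[3],c[0][0,0],c[1]);im=robot.snapshot(n);cv2.imwrite(f"pics/{n}0.png",im)
    ims.append(im)
cv2.imwrite("pics/top0b.png",cv2.resize(ims[1],(800,600),interpolation=cv2.INTER_CUBIC))
cv2.imwrite("pics/scene0b.png",cv2.resize(ims[0],(800,600),interpolation=cv2.INTER_CUBIC))
E
```

```text
pics
0.0 [0.16845643 0.54915932 0.23232874] [-3.13977852e+00 -3.87577549e-04  2.84378238e+00] 0.09188010028719783
scene [-0.05091229 -0.49170042  0.51749513] 382.49144414776526 [0.0120543 0.        0.        0.        0.       ]
top [ 0.47575671 -0.05667543  0.92888514] 359.1722802139275 [-0.00681565  0.          0.          0.          0.        ]
wrist [0.10384274 0.57077318 0.38396268] 341.56993318818564 [-0.06983428  0.          0.          0.          0.        ]
```

View pics/top0b.png

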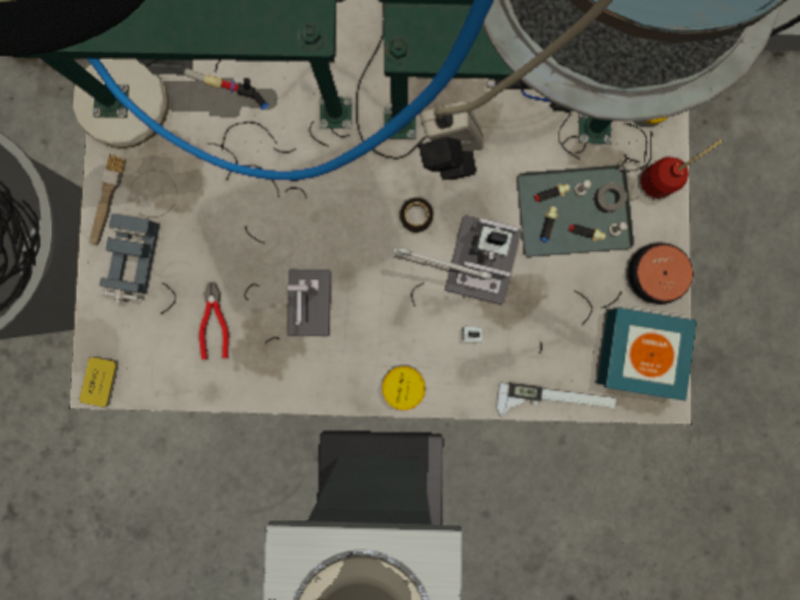

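View pics/scene0b.png

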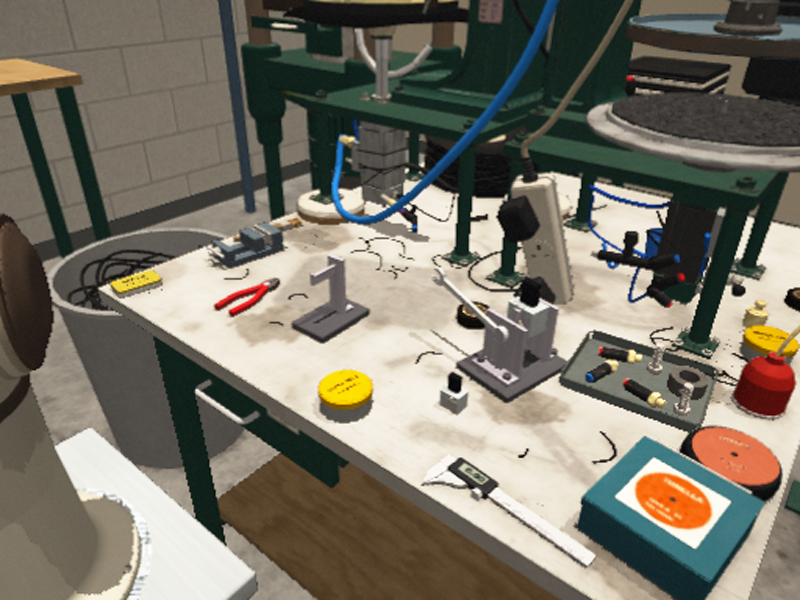

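The top view shows the fixture at about (485,260) with the hood at (495,238), the stand at (308,302), the grease tin at (403,387) and the tape at (416,214). Two things could be taken for the guard: the hood on the fixture peg at (495,238) and the small loose one at (472,334). I choose the one hanging on the fixture, and will check it in a close crop.

```bash
python3 - <<'E'
import cv2,numpy as np
t=cv2.imread("pics/top0.png");s=cv2.imread("pics/scene0.png")
r=lambda im,x0,y0,w,h:cv2.resize(im[y0:y0+h,x0:x0+w],(400,300),interpolation=cv2.INTER_CUBIC)
A=r(t,250,130,100,75);B=r(s,270,170,100,75);C=r(t,150,160,100,75);D=r(s,170,150,100,75)
cv2.imwrite("pics/crops.png",np.vstack([np.hstack([A,B]),np.hstack([C,D])]))
E
```

```text
(no output)
```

View pics/crops.png

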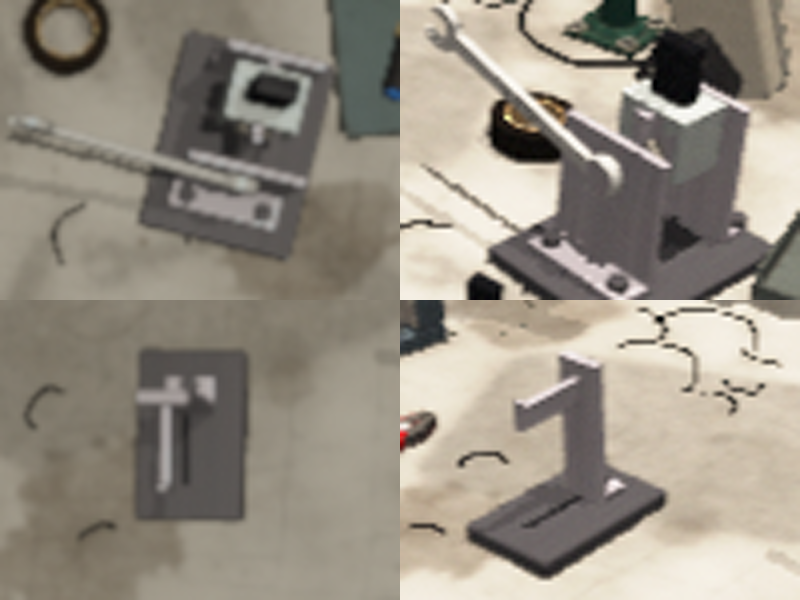

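```bash
cat >> h.py <<'E'
def fit2(M,W):
    M=np.array(M,float);W=np.array(W,float)[:,:2];m=M.mean(0);w=W.mean(0);a=M-m;b=W-w
    yaw=np.arctan2((a[:,0]*b[:,1]-a[:,1]*b[:,0]).sum(),(a*b).sum())
    c,s=np.cos(yaw),np.sin(yaw);R=np.array([[c,-s],[s,c]]);t=w-R@m
    return t,yaw,(W-(M@R.T+t))*1000
E
python3 - <<'E'
from h import *
c=cam("top")
f=lambda p,o:np.array(p,float)/4+np.array(o)-.375
def go(name,o,items):
    M=[];W=[]
    for p,m,z in items:
        M.append(np.array(m)/1000);W.append(onz(c,f(p,o),z/1000)[0])
    t,y,r=fit2(M,W);print(name,t,np.degrees(y));print(r.round(1).tolist())
go("fix",(250,130),[((187,32),(87,50),10),((333,65),(87,-50),10),((290,258),(-43,-50),10),((138,222),(-43,50),10),
 ((230,44),(65,30),98),((328,70),(65,-30),98),((190,154),(-3,35),92),((304,185),(-3,-35),92)])
go("stand",(150,160),[((140,50),(67,35),12),((246,52),(67,-35),12),((244,220),(-43,-35),12),((136,217),(-43,35),12),
 ((137,397-300),(29,15),108),((187,397-300),(29,-15),108),((163,487-300),(-25,0),101)])
print("hood",onz(c,f((268,92),(250,130)),.136))
E
```

```text
fix [ 0.57070397 -0.18057218] -12.736261570238883
[[-1.9, -0.5], [0.9, 2.5], [2.5, -0.1], [1.1, 0.0], [-0.6, -2.0], [-1.3, -0.8], [0.2, -0.3], [-0.9, 1.1]]
stand [0.50297905 0.09915934] 0.7575115977181327
[[-1.5, -1.2], [-2.0, 0.6], [0.5, -0.1], [1.6, -1.1], [-0.5, 0.1], [-0.2, 1.4], [2.2, 0.3]]
hood [[ 0.60615908 -0.18409071  0.136     ]]
```

```bash
cat >> h.py <<'E'
from scipy.spatial.transform import Rotation as Ro
F=np.array([.5707,-.1806]);FY=np.radians(-12.74);S=np.array([.503,.0992]);SY=np.radians(.76)
def w(o,yaw,x,y,z):
    c,s=np.cos(yaw),np.sin(yaw);return np.array([o[0]+c*x-s*y,o[1]+s*x+c*y,z])
def plan(P,yaw,tilt=0):
    # tool y = fixture y (tilted by tilt about fixture x); prints turn and shift in normalised units
    s=robot.observe();R0=Ro.from_euler("xyz",s["tool_rot"]).as_matrix()
    R1=(Ro.from_euler("z",yaw)*Ro.from_euler("x",tilt)).as_matrix()@np.array([[-1,0,0],[0,1,0],[0,0,-1.]])
    print("clock",s["clock"],"pos",s["eef_pos"].round(4),"turn/4deg",(np.degrees(Ro.from_matrix(R0.T@R1).as_rotvec())/4).round(2),
     "shift after turn /20mm",(R1.T@(P-s["eef_pos"])/.02).round(2))
E
python3 - <<'E'
from h import *
plan(w(F,FY,.037,.002,.21),FY)
E
```

```text
clock 0.15 pos [0.1685 0.5493 0.2326] turn/4deg [-0.02 -0.01 -1.08] shift after turn /20mm [-29.51 -31.06   1.13]
```

play_rows(dp=[[0, 0, 0], [-0.95, -1, 0], [-0.95, -1, 0], [-0.95, -1, 0], [-0.95, -1, 0], [-0.95, -1, 0], [-0.95, -1, 0], [-0.95, -1, 0]], turn=[[0, 0, -1], [0, 0, -0.08], [0, 0, 0], [0, 0, 0], [0, 0, 0], [0, 0, 0], [0, 0, 0], [0, 0, 0]], jaw=[1, 1, 1, 1, 1, 1, 1, 1])

```text
clock: 1.15
eef_pos: [0.2677, 0.3828, 0.233]
tool_rot: [-3.141, -0.0, 2.919]
ft_force: [0.2, -0.2, -0.2]
opening: 0.0918
gripper_force: 0.0
```

play_rows(dp=[[-0.95, -1, 0], [-0.95, -1, 0], [-0.95, -1, 0], [-0.95, -1, 0], [-0.95, -1, 0], [-0.95, -1, 0], [-0.95, -1, 0], [-0.95, -1, 0]], turn=[[0, 0, 0], [0, 0, 0], [0, 0, 0], [0, 0, 0], [0, 0, 0], [0, 0, 0], [0, 0, 0], [0, 0, 0]], jaw=[1, 1, 1, 1, 1, 1, 1, 1])

```text
clock: 2.15
eef_pos: [0.3806, 0.1933, 0.2331]
tool_rot: [-3.141, -0.0, 2.919]
ft_force: [0.7, 0.1, 0.2]
opening: 0.0922
gripper_force: 0.0
```

play_rows(dp=[[-0.95, -1, 0], [-0.95, -1, 0], [-0.95, -1, 0], [-0.95, -1, 0], [-0.95, -1, 0], [-0.95, -1, 0], [-0.95, -1, 0], [-0.95, -1, 0]], turn=[[0, 0, 0], [0, 0, 0], [0, 0, 0], [0, 0, 0], [0, 0, 0], [0, 0, 0], [0, 0, 0], [0, 0, 0]], jaw=[1, 1, 1, 1, 1, 1, 1, 1])

```text
clock: 3.15
eef_pos: [0.4936, 0.0037, 0.233]
tool_rot: [3.142, -0.001, 2.919]
ft_force: [0.7, 0.8, 0.4]
opening: 0.092
gripper_force: 0.0
```

play_rows(dp=[[-0.95, -1, 0], [-0.95, -1, 0], [-0.95, -1, 0], [-0.95, -1, 0], [-0.95, -1, 0], [-0.95, -1, 0], [-0.95, -1, 0], [-0.95, -1, 0]], turn=[[0, 0, 0], [0, 0, 0], [0, 0, 0], [0, 0, 0], [0, 0, 0], [0, 0, 0], [0, 0, 0], [0, 0, 0]], jaw=[1, 1, 1, 1, 1, 1, 1, 1])

```text
clock: 4.15
eef_pos: [0.6065, -0.1858, 0.2328]
tool_rot: [3.141, -0.001, 2.919]
ft_force: [0.7, 0.2, 0.6]
opening: 0.0919
gripper_force: 0.0
```

```bash
python3 - <<'E'
from h import *
plan(w(F,FY,.037,.002,.126),FY)
c=cam("wrist");im=robot.snapshot("wrist");cv2.imwrite("pics/w1.png",im)
print(proj(c,[w(F,FY,.039,0,.136),w(F,FY,.028,0,.07),w(F,FY,-.003,.035,.092),w(F,FY,-.003,-.035,.092),w(F,FY,.065,.03,.098),w(F,FY,.065,-.03,.098)]).round(1).tolist())
cv2.imwrite("pics/w1b.png",cv2.resize(im,(800,600),interpolation=cv2.INTER_CUBIC))
E
```

```text
clock 4.15 pos [ 0.6065 -0.1858  0.2328] turn/4deg [ 0.   -0.01 -0.  ] shift after turn /20mm [-0.05 -0.04  5.34]
[[248.5, 204.6], [249.6, 173.9], [290.2, 143.0], [208.1, 143.0], [283.3, 221.1], [215.3, 221.1]]
```

View pics/w1b.png

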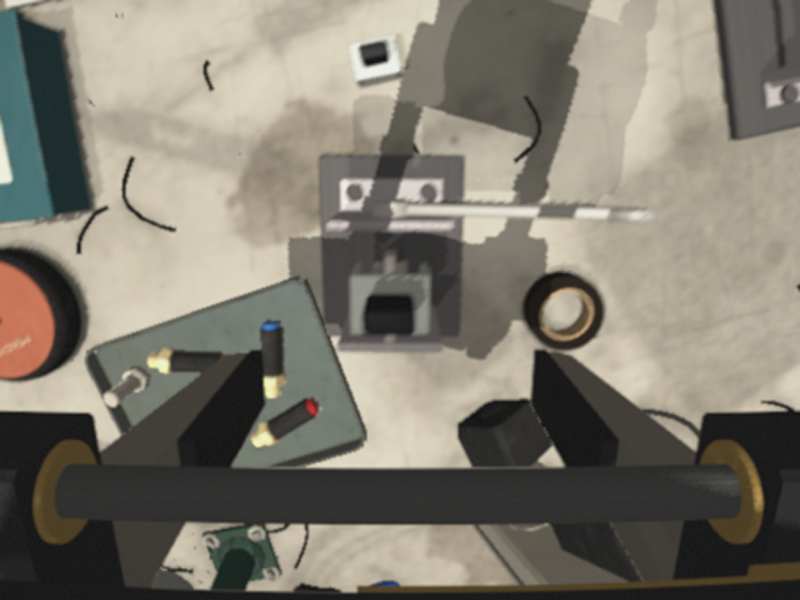

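The wrist view shows the block centre at (388,313), the bracket's top edge at row 227 and the back plate at row 347, all within 1–2 px of my fit. The black plug at (500,435) may come near the gripper, so I check its height.

```bash
python3 - <<'E'
from h import *
t,s=cam("top"),cam("scene");k=1.5625
for a,b in (((440,155),(518,220)),((450,118),(535,185)),((460,165),(540,288))):
    P=tri(t,np.array(a)/k,s,np.array(b)/k);c,q=np.cos(-FY),np.sin(-FY);d=P[:2]-F
    print(P.round(3),"fixture",(c*d[0]-q*d[1]).round(3),(q*d[0]+c*d[1]).round(3))
E
```

```text
[ 0.718 -0.104  0.163] fixture 0.127 0.107
[ 0.751 -0.111  0.211] fixture 0.16 0.108
[ 0.739 -0.144  0.05 ] fixture 0.156 0.073
```

play_rows(dp=[[0, 0, 1], [0, 0, 1], [0, 0, 1], [0, 0, 1], [-0.05, 0, 0.8], [0, 0, 0.5], [0, 0, 0], [0, 0, 0]], turn=[[0, 0, 0], [0, 0, 0], [0, 0, 0], [0, 0, 0], [0, 0, 0], [0, 0, 0], [0, 0, 0], [0, 0, 0]], jaw=[1, 1, 1, 1, 0, -0.3, -1, -1], grip_force=25)

```text
clock: 5.2
eef_pos: [0.6079, -0.1856, 0.1282]
tool_rot: [-3.141, 0.002, 2.919]
ft_force: [1.1, 0.2, -0.0]
opening: 0.0538
gripper_force: 0.0
```

play_rows(dp=[[0, 0, 0], [0, 0, 0], [0, 0, 0], [0, 0, -0.3], [0, 0, -0.6], [0, 0, -1], [0, 0, -1], [0, 0, -1]], turn=[[0, 0, 0], [0, 0, 0], [0, 0, 0], [0, 0, 0], [0, 0, 0], [0, 0, 0], [0, 0, 0], [0, 0, 0]], jaw=[-1, -1, -1, -1, -1, -1, -1, -1])

```text
clock: 6.2
eef_pos: [0.6076, -0.1854, 0.2075]
tool_rot: [-3.141, 0.001, 2.919]
ft_force: [1.0, 0.2, -0.7]
opening: 0.0261
gripper_force: 24.9
```

```bash
python3 - <<'E'
from h import *
plan(w(S,SY,.002,0,.225),SY)
s=robot.observe();print(s["opening"],s["gripper_force"],s["ft_force"])
c=cam("wrist");im=robot.snapshot("wrist");cv2.imwrite("pics/w2.png",im)
cv2.imwrite("pics/w2b.png",cv2.resize(im,(800,600),interpolation=cv2.INTER_CUBIC))
E
```

```text
clock 6.2 pos [ 0.6076 -0.1854  0.2075] turn/4deg [-0.01  0.02 -3.38] shift after turn /20mm [ 4.94 14.3  -0.87]
0.026060396427882594 24.918704330921173 [ 0.95261703  0.20375314 -0.71295593]
```

View pics/w2b.png

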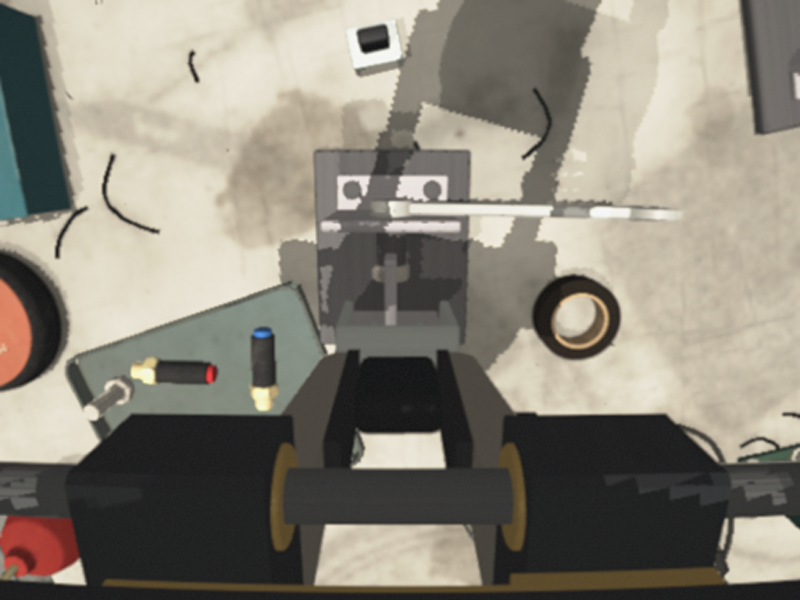

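The hood is held between the fingers, clear of the peg, and the bolt head is visible at (390,272).

play_rows(dp=[[0, 0, -0.5], [0, 0, -0.4], [0, 0.4, 0], [0, 0.8, 0], [0.4, 1, 0], [0.4, 1, 0], [0.4, 1, 0], [0.4, 1, 0]], turn=[[0, 0, -0.85], [0, 0, -0.85], [0, 0, -0.85], [0, 0, -0.83], [0, 0, 0], [0, 0, 0], [0, 0, 0], [0, 0, 0]], jaw=[-1, -1, -1, -1, -1, -1, -1, -1])

```text
clock: 7.25
eef_pos: [0.5753, -0.0804, 0.2234]
tool_rot: [3.142, 0.0, -3.127]
ft_force: [0.4, 0.5, -1.2]
opening: 0.0262
gripper_force: 24.9
```

play_rows(dp=[[0.4, 1, 0], [0.4, 1, 0], [0.4, 1, 0], [0.4, 1, 0], [0.4, 1, 0], [0.4, 1, 0], [0.4, 1, 0], [0.4, 1, 0]], turn=[[0, 0, 0], [0, 0, 0], [0, 0, 0], [0, 0, 0], [0, 0, 0], [0, 0, 0], [0, 0, 0], [0, 0, 0]], jaw=[-1, -1, -1, -1, -1, -1, -1, -1])

```text
clock: 8.25
eef_pos: [0.509, 0.0786, 0.2233]
tool_rot: [-3.142, 0.0, -3.128]
ft_force: [0.1, 0.4, -0.4]
opening: 0.0258
gripper_force: 24.9
```

```bash
python3 - <<'E'
from h import *
plan(w(S,SY,.001,0,.128),SY)
c=cam("wrist");im=robot.snapshot("wrist");cv2.imwrite("pics/w3.png",im)
k=1.5625
print((k*proj(c,[w(S,SY,.029,.015,.108),w(S,SY,.029,-.015,.108),w(S,SY,-.025,0,.101),w(S,SY,-.043,.035,.012),w(S,SY,-.043,-.035,.012)])).round(1).tolist())
cv2.imwrite("pics/w3b.png",cv2.resize(im,(800,600),interpolation=cv2.INTER_CUBIC))
E
```

```text
clock 8.25 pos [0.509  0.0786 0.2233] turn/4deg [-0.    0.    0.01] shift after turn /20mm [0.24 1.03 4.77]
[[462.6, 346.3], [405.7, 346.3], [435.0, 242.3], [478.4, 197.9], [374.0, 197.7]]
```

View pics/w3b.png

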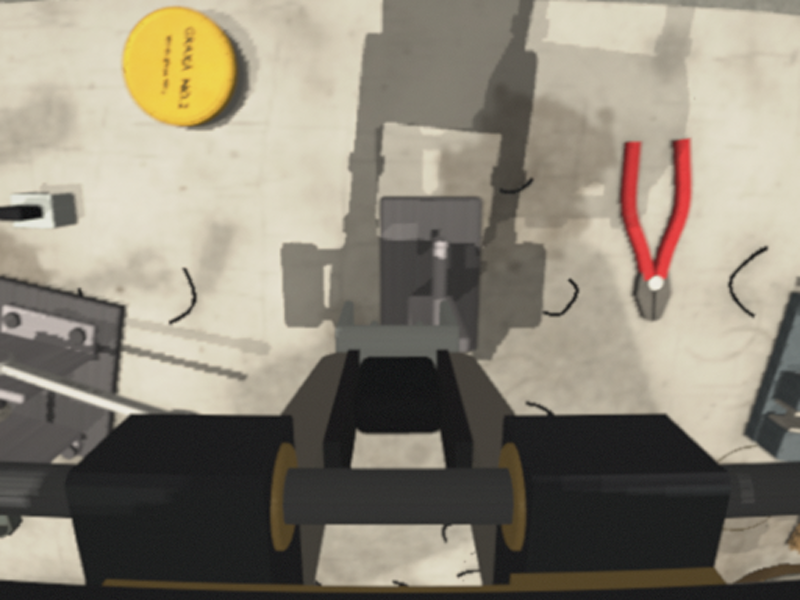

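The stand's foot edge is at (380–481,198) and the peg lip at (441,248). That puts the stand about 2.5 mm further to +y than my fit. I check the wrist calibration against the gripped block before correcting.

```bash
python3 - <<'E'
from h import *
c=cam("wrist");s=robot.observe();p=np.array(s["eef_pos"])
print((1.5625*proj(c,[p+[0.007,0,.009],p+[-.007,0,.009],p+[-.017,.022,-.03+.004],p+[-.017,-.022,-.026]])).round(1).tolist())
print((onz(c,np.array([[441,243],[334,325],[459,325],[357,357],[440,357]])/1.5625,.101)).round(4).tolist())
g=cv2.cvtColor(cv2.imread("pics/w3.png"),6)
for r in(156,160,164,175,190,200): print(r,g[r,265:300].tolist())
E
```

```text
[[393.1, 430.5], [393.7, 386.4], [458.1, 320.4], [331.0, 318.6]]
[[0.4771, 0.1043, 0.101], [0.522, 0.0486, 0.101], [0.521, 0.1155, 0.101], [0.5399, 0.0608, 0.101], [0.5393, 0.1059, 0.101]]
156 [67, 63, 55, 51, 50, 51, 51, 51, 51, 51, 54, 69, 98, 140, 173, 193, 203, 204, 197, 180, 153, 117, 83, 63, 59, 57, 57, 58, 56, 57, 56, 56, 58, 58, 60]
160 [65, 61, 54, 49, 51, 52, 53, 54, 59, 63, 68, 85, 118, 152, 181, 200, 205, 202, 193, 168, 130, 87, 67, 61, 54, 51, 51, 51, 50, 51, 51, 51, 54, 62, 66]
164 [67, 65, 69, 67, 65, 66, 67, 68, 68, 66, 67, 75, 87, 102, 117, 143, 164, 173, 171, 151, 120, 88, 68, 60, 54, 51, 50, 52, 49, 51, 50, 52, 55, 60, 65]
175 [66, 67, 67, 67, 67, 67, 67, 67, 66, 67, 67, 73, 80, 86, 90, 94, 93, 95, 93, 84, 73, 60, 52, 49, 50, 50, 52, 50, 52, 50, 51, 50, 52, 50, 51]
190 [85, 85, 83, 84, 84, 82, 82, 83, 82, 82, 83, 84, 86, 89, 94, 96, 100, 100, 96, 93, 85, 82, 78, 71, 64, 54, 52, 48, 51, 56, 59, 63, 66, 65, 66]
200 [85, 84, 84, 85, 84, 83, 84, 83, 82, 83, 85, 91, 106, 120, 129, 123, 101, 87, 85, 87, 87, 89, 89, 88, 86, 84, 81, 76, 72, 67, 64, 63, 64, 66, 65]
```

```bash
sed -i 's/S=np.array(\[.503,.0992\])/S=np.array([.503,.1012])/' h.py; python3 - <<'E'
from h import *
plan(w(S,SY,.001,0,.128),SY)
E
```

```text
clock 8.3 pos [0.508  0.0808 0.2232] turn/4deg [ 0.03 -0.01  0.03] shift after turn /20mm [0.19 1.02 4.76]
```

play_rows(dp=[[0.2, 0.6, 0], [0, 0.4, 0], [0, 0, 0.6], [0, 0, 1], [0, 0, 1], [0, 0, 0.8], [0, 0, 0.6], [0, 0, 0]], turn=[[0, 0, 0], [0, 0, 0], [0, 0, 0], [0, 0, 0], [0, 0, 0], [0, 0, 0], [0, 0, 0], [0, 0, 0]], jaw=[-1, -1, -1, -1, -1, -1, -1, -1])

```text
clock: 9.3
eef_pos: [0.5047, 0.0972, 0.1422]
tool_rot: [3.142, -0.002, -3.128]
ft_force: [0.1, -0.1, -1.2]
opening: 0.0257
gripper_force: 24.9
```

```bash
python3 - <<'E'
from h import *
plan(w(S,SY,.001,0,.128),SY)
c=cam("scene");im=robot.snapshot("scene");K=1.5625
u=(K*proj(c,[w(S,SY,0,0,.1)])[0]/K).astype(int);print(u)
x,y=u;cr=im[max(0,y-60):y+60,x-80:x+80]
cv2.imwrite("pics/s3.png",cv2.resize(cr,(800,600),interpolation=cv2.INTER_CUBIC))
E
```

```text
clock 9.3 pos [0.5047 0.0972 0.1422] turn/4deg [ 0.   -0.03  0.  ] shift after turn /20mm [0.03 0.2  0.71]
[206 170]
```

View pics/s3.png

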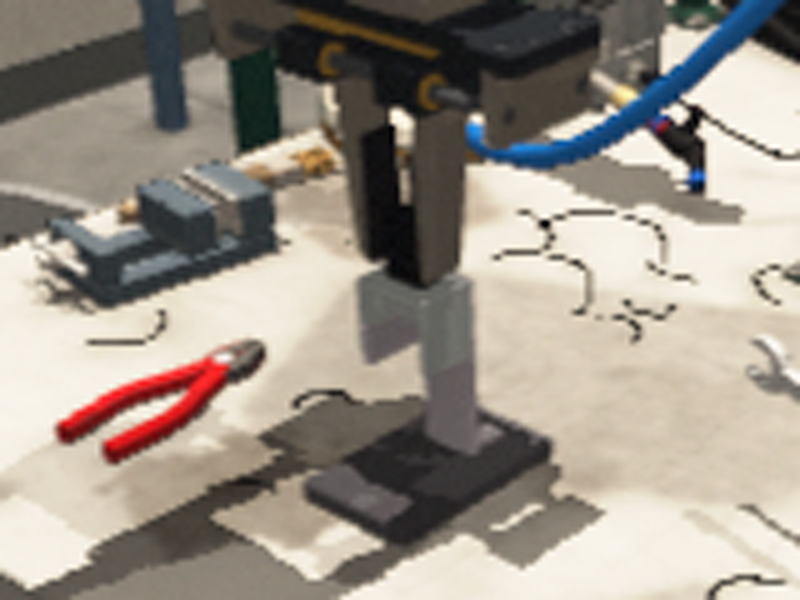

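The hood is astride the peg, just above the lip, and not touching. Next I shift 4 mm in y and lower it.

play_rows(dp=[[0, 0.2, 0], [0, 0, 0], [0, 0, 0.2], [0, 0, 0.2], [0, 0, 0.2], [0, 0, 0.1], [0, 0, 0], [0, 0, 0]], turn=[[0, 0, 0], [0, 0, 0], [0, 0, 0], [0, 0, 0], [0, 0, 0], [0, 0, 0], [0, 0, 0], [0, 0, 0]], jaw=[-1, -1, -1, -1, -1, -1, -1, -1])

```text
clock: 10.35
eef_pos: [0.5054, 0.1013, 0.1294]
tool_rot: [-3.142, 0.0, -3.128]
ft_force: [-0.5, 0.2, -0.9]
opening: 0.0256
gripper_force: 24.9
```

```bash
python3 - <<'E'
from h import *
plan(w(S,SY,.001,0,.128),SY)
print(robot.observe()["ft_force"],robot.observe()["moment"])
E
```

```text
clock 10.35 pos [0.5054 0.1013 0.1294] turn/4deg [-0.  0.  0.] shift after turn /20mm [ 0.07 -0.    0.07]
[-0.46185564  0.1805833  -0.92284833] [ 0.02640098  0.00346554 -0.07656263]
```

play_rows(dp=[[0, 0, 0.1], [0, 0, 0.05], [0, 0, 0.05], [0, 0, 0], [0, 0, 0], [0, 0, 0], [0, 0, 0], [0, 0, 0]], turn=[[0, 0, 0], [0, 0, 0], [0, 0, 0], [0, 0, 0], [0, 0, 0], [0, 0, 0], [0, 0, 0], [0, 0, 0]], jaw=[-1, -1, -1, -1, -1, -1, -1, -1])

```text
clock: 11.35
eef_pos: [0.5058, 0.1012, 0.1276]
tool_rot: [-3.141, 0.001, -3.128]
ft_force: [-5.7, -0.2, 13.9]
opening: 0.0256
gripper_force: 25.0
```

play_rows(dp=[[0, 0, -0.05], [0, 0, 0], [0, 0, 0], [0, 0, 0], [0, 0, 0], [0, 0, -0.5], [0, 0, -1], [0, 0, -1]], turn=[[0, 0, 0], [0, 0, 0], [0, 0, 0], [0, 0, 0], [0, 0, 0], [0, 0, 0], [0, 0, 0], [0, 0, 0]], jaw=[-0.2, 0, 0, 0, 0, 0, 0, 0])

```text
clock: 12.35
eef_pos: [0.5054, 0.1013, 0.1775]
tool_rot: [-3.142, 0.0, -3.128]
ft_force: [-0.0, 0.6, -0.5]
opening: 0.0459
gripper_force: 0.0
```

```bash
python3 - <<'E'
from h import *
im=robot.snapshot("wrist");sc=robot.snapshot("scene")
a=cv2.resize(im,(400,300));b=cv2.resize(sc[110:230,126:286],(400,300),interpolation=cv2.INTER_CUBIC)
e=cv2.resize(sc[140:260,250:410],(400,300),interpolation=cv2.INTER_CUBIC)
t=robot.snapshot("top");d=cv2.resize(t[120:210,240:360],(400,300),interpolation=cv2.INTER_CUBIC)
cv2.imwrite("pics/scene5.png",sc);cv2.imwrite("pics/top5.png",t)
cv2.imwrite("pics/rel.png",np.vstack([np.hstack([a,b]),np.hstack([d,e])]))
plan(w(F,FY,.024,0,.19),FY)
E
```

```text
clock 12.5 pos [0.5063 0.1013 0.1778] turn/4deg [0.   0.05 3.38] shift after turn /20mm [ -7.45 -13.04  -0.61]
```

View pics/rel.png

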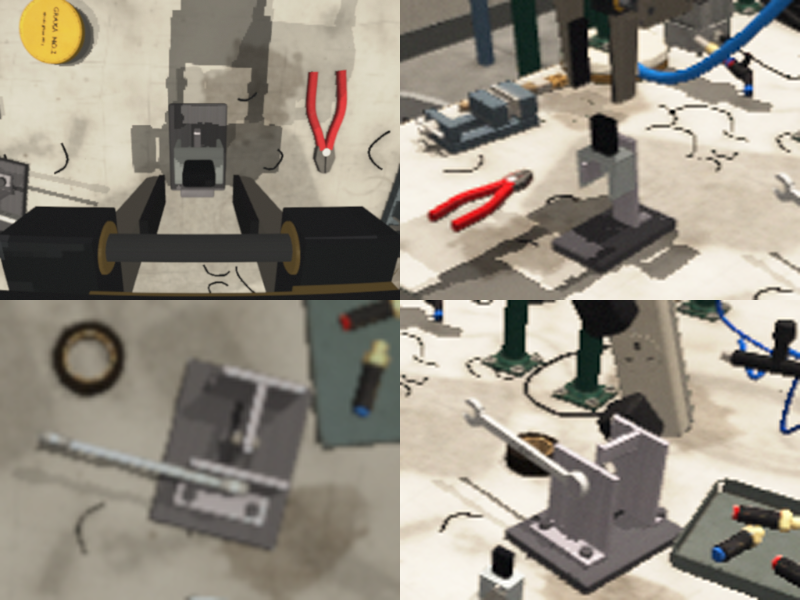

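The hood hangs released on the stand peg. The fixture is now clear, and the spanner tip is at (474,408) in the lower-right panel. I measure the spanner's angle from the two views, now and at the start.

```bash
python3 - <<'E'
from h import *
t,s=cam("top"),cam("scene")
for T,tt,ts,nt,ns in((0,(253.8,161.8),(280,175),(311,175.8),(320.8,212)),(12.4,(252.9,162),(279.2,183.2),(311,176),(322.8,213.2))):
    A=tri(t,tt,s,ts);B=tri(t,nt,s,ns);print(T,A.round(4),B.round(4),"turn",np.arctan2(B[2]-A[2],np.hypot(*(A-B)[:2])).round(3), "tip vs z70",np.arcsin((.07-A[2])/.145).round(3))
E
```

```text
0 [ 0.5887 -0.0473  0.1046] [ 0.5597 -0.1806  0.0743] turn -0.219 tip vs z70 -0.241
12.4 [ 0.5912 -0.0447  0.081 ] [ 0.5607 -0.1828  0.0715] turn -0.067 tip vs z70 -0.076
```

play_rows(dp=[[0, 0, -0.6], [0, 0, 0], [0, 0, 0], [0, 0, 0], [-0.57, -1, 0], [-0.57, -1, 0], [-0.57, -1, 0], [-0.57, -1, 0]], turn=[[0, 0, 0.85], [0, 0, 0.85], [0, 0, 0.85], [0, 0, 0.83], [0, 0, 0], [0, 0, 0], [0, 0, 0], [0, 0, 0]], jaw=[0.3, 0.3, 0.3, 0.3, 0.3, 0.3, 0.3, 0.3])

```text
clock: 13.5
eef_pos: [0.5317, 0.0126, 0.1872]
tool_rot: [3.142, -0.002, 2.919]
ft_force: [-0.1, -0.3, 0.6]
opening: 0.0599
gripper_force: 0.0
```

play_rows(dp=[[-0.57, -1, 0], [-0.57, -1, 0], [-0.57, -1, 0], [-0.57, -1, 0], [-0.57, -1, 0], [-0.57, -1, 0], [-0.57, -1, 0], [-0.57, -1, 0]], turn=[[0, 0, 0], [0, 0, 0], [0, 0, 0], [0, 0, 0], [0, 0, 0], [0, 0, 0], [0, 0, 0], [0, 0, 0]], jaw=[0.3, 0.3, 0.3, 0.3, 0.3, 0.3, 0.3, 0.3])

```text
clock: 14.5
eef_pos: [0.5862, -0.1645, 0.1883]
tool_rot: [-3.142, 0.0, 2.919]
ft_force: [-0.5, -0.1, -0.0]
opening: 0.0599
gripper_force: 0.0
```

play_rows(dp=[[-0.57, -1, 0], [0, 0, 0], [0, 0, 0], [0, 0, 0], [0, 0, 0], [0, 0, 0], [0, 0, 0], [0, 0, 0]], turn=[[0, 0, 0], [0, 0, 0], [0, 0, 0], [0, 0, 0], [0, 0, 0], [0, 0, 0], [0, 0, 0], [0, 0, 0]], jaw=[0.3, 0.3, 0.3, 0.3, 0.3, 0.3, 0.3, 0.3])

```text
clock: 15.5
eef_pos: [0.5925, -0.185, 0.1883]
tool_rot: [-3.142, 0.0, 2.919]
ft_force: [-0.3, 0.0, 0.0]
opening: 0.0596
gripper_force: 0.0
```

```bash
python3 - <<'E'
from h import *
plan(w(F,FY,.0245,0,.07),FY)
c=cam("wrist");im=robot.snapshot("wrist");k=1.5625
print((k*proj(c,[w(F,FY,.012,0,.101),w(F,FY,.028,0,.0795),w(F,FY,-.003,.035,.092),w(F,FY,-.003,-.035,.092),w(F,FY,.065,.03,.098),w(F,FY,.065,-.03,.098)])).round(1).tolist())
cv2.imwrite("pics/w6b.png",cv2.resize(im,(800,600),interpolation=cv2.INTER_CUBIC))
E
```

```text
clock 15.5 pos [ 0.5925 -0.185   0.1883] turn/4deg [-0.  0.  0.] shift after turn /20mm [-0.12 -0.03  5.92]
[[393.0, 297.7], [393.3, 318.4], [467.4, 262.3], [318.7, 262.3], [454.2, 401.0], [332.2, 401.0]]
```

View pics/w6b.png

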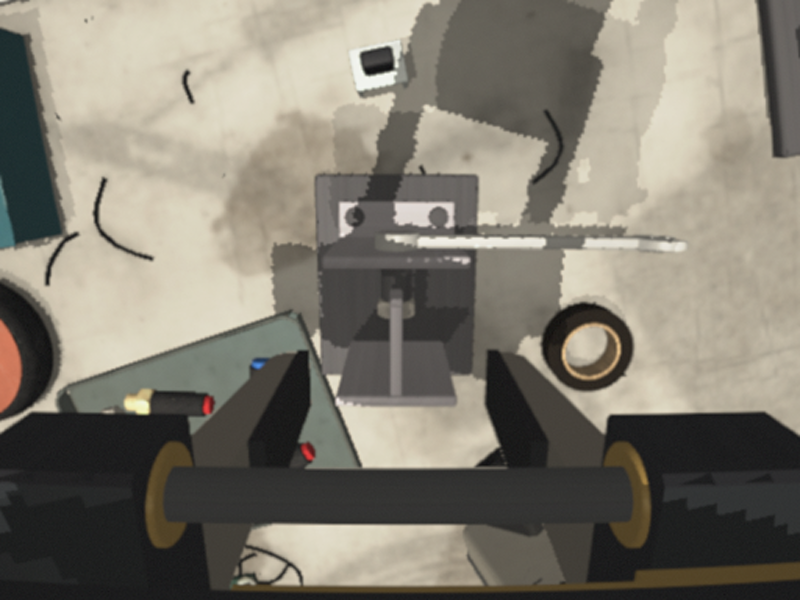

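The fixture matches the fit to within about 1 mm (bracket at 320–470, row 262; peg at column 396). I descend with the fingers astride the peg.

play_rows(dp=[[-0.12, 0, 0.5], [0, 0, 1], [0, 0, 1], [0, 0, 1], [0, 0, 1], [0, 0, 0.8], [0, 0, 0.4], [0, 0, 0.2]], turn=[[0, 0, 0], [0, 0, 0], [0, 0, 0], [0, 0, 0], [0, 0, 0], [0, 0, 0], [0, 0, 0], [0, 0, 0]], jaw=[0.3, 0.3, 0.3, 0.3, 0.3, 0.3, 0.3, 0.3])

```text
clock: 16.55
eef_pos: [0.5949, -0.1856, 0.07]
tool_rot: [-3.142, 0.0, 2.919]
ft_force: [0.1, -0.2, 0.2]
opening: 0.0594
gripper_force: 0.0
```

play_rows(dp=[[0, 0, 0], [0, 0, 0], [0, 0, 0], [0, 0, 0], [0, 0, 0], [0, 0, 0], [0, 0, 0], [0, 0, 0]], turn=[[0, 0, 0], [0, 0, 0], [0, 0, 0], [0, 0, 0], [0, 0, 0], [0, 0, 0], [0, 0, 0], [0, 0, 0]], jaw=[0, -0.5, -1, -1, -1, -1, -1, -1], grip_force=40)

```text
clock: 17.55
eef_pos: [0.5948, -0.1864, 0.0706]
tool_rot: [-3.14, 0.0, 2.919]
ft_force: [-1.8, -4.9, 1.7]
opening: 0.0174
gripper_force: 40.0
```

```bash
python3 - <<'E'
from h import *
plan(w(F,FY,.0245,0,.07),FY);cv2.imwrite("pics/scA.png",robot.snapshot("scene"))
E
```

```text
clock 17.55 pos [ 0.5948 -0.1864  0.0706] turn/4deg [-0.02  0.01 -0.  ] shift after turn /20mm [0.01 0.02 0.03]
```

play_rows(dp=[[0, 0, 0], [0, 0, 0], [0, 0, 0], [0, 0, 0], [0, 0, 0], [0, 0, 0], [0, 0, 0], [0, 0, 0]], turn=[[0, 0, 0], [0, 0, 0], [0, 0, 0], [0, 0, 0], [0, 0, 0], [0, 0, 0], [0, 0, 0], [0, 0, 0]], jaw=[-1, -1, -1, -1, -1, -1, -1, -1])

```text
clock: 18.6
eef_pos: [0.5948, -0.1864, 0.0706]
tool_rot: [-3.14, 0.0, 2.919]
ft_force: [-0.7, -4.3, 1.2]
opening: 0.0171
gripper_force: 40.0
```

play_rows(dp=[[0, 0, 0], [0, 0, 0], [0, 0, 0], [0, 0, 0], [0, 0, 0], [0, 0, 0], [0, 0, 0], [0, 0, 0]], turn=[[0, 0, 0], [0, 0, 0], [0, 0, 0], [0, 0, 0], [0, 0, 0], [0, 0, 0], [0, 0, 0], [0, 0, 0]], jaw=[-1, -1, -1, -1, -1, -1, -1, -1])

```text
clock: 19.6
eef_pos: [0.5948, -0.1864, 0.0706]
tool_rot: [-3.14, 0.0, 2.919]
ft_force: [-1.7, -4.5, 1.2]
opening: 0.0176
gripper_force: 40.0
```

```bash
python3 - <<'E'
from h import *
cv2.imwrite("pics/scB.png",robot.snapshot("scene"))
E
```

play_rows(dp=[[0, 0, 0], [0, 0, 0], [0, 0, 0], [0, 0, 0], [0, 0, 0], [0, 0, 0], [0, 0, 0], [0, 0, 0]], turn=[[0, 0, 0], [0, 0, 0], [0, 0, 0], [0, 0, 0], [0, 0, 0], [0, 0, 0], [0, 0, 0], [0, 0, 0]], jaw=[-1, -1, -1, -1, -1, -1, -1, -1])

```text
clock: 20.65
eef_pos: [0.5948, -0.1864, 0.0706]
tool_rot: [-3.14, 0.0, 2.919]
ft_force: [-1.1, -4.5, 1.1]
opening: 0.0175
gripper_force: 40.0
```

play_rows(dp=[[0, 0, 0], [0, 0, 0], [0, 0, 0], [0, 0, 0], [0, 0, 0], [0, 0, 0], [0, 0, 0], [0, 0, 0]], turn=[[0, 0, 0], [0, 0, 0], [0, 0, 0], [0, 0, 0], [0, 0, 0], [0, 0, 0], [0, 0, 0], [0, 0, 0]], jaw=[-1, -1, -1, -1, -1, -1, -1, -1])

```text
clock: 21.65
eef_pos: [0.5948, -0.1864, 0.0706]
tool_rot: [-3.14, 0.0, 2.919]
ft_force: [-1.9, -5.0, 0.6]
opening: 0.0173
gripper_force: 40.0
```

play_rows(dp=[[0, 0, 0], [0, 0, 0], [0, 0, 0], [0, 0, 0], [0, 0, 0], [0, 0, 0], [0, 0, 0], [0, 0, 0]], turn=[[0, 0, 0], [0, 0, 0], [0, 0, 0], [0, 0, 0], [0, 0, 0], [0, 0, 0], [0, 0, 0], [0, 0, 0]], jaw=[-1, -1, -1, -1, -1, -1, -1, -1])

```text
clock: 22.65
eef_pos: [0.5948, -0.1864, 0.0706]
tool_rot: [-3.14, 0.0, 2.919]
ft_force: [-1.7, -4.4, 0.1]
opening: 0.0174
gripper_force: 40.0
```

```bash
python3 - <<'E'
from h import *
C=robot.snapshot("scene");cv2.imwrite("pics/scC.png",C)
A,B=[cv2.imread(f"pics/sc{k}.png") for k in"AB"]
f=lambda i:np.float32(cv2.cvtColor(i[170:205,265:305],6))
print("A-B",cv2.phaseCorrelate(f(A),f(B)),np.abs(f(A)-f(B)).mean(),"B-C",cv2.phaseCorrelate(f(B),f(C)),np.abs(f(B)-f(C)).mean())
O=cv2.imread("pics/scene5.png");print("before: 5-A",np.abs(f(O)-f(A)).mean())
r=lambda i,x,y:cv2.resize(i[y:y+120,x:x+160],(400,300),interpolation=cv2.INTER_CUBIC)
cv2.imwrite("pics/fin.png",np.vstack([np.hstack([r(B,250,130),r(C,250,130)]),np.hstack([r(C,126,110),cv2.resize(C,(400,300))])]))
s=robot.observe();print(s["clock"],s["opening"],s["ft_force"],s["moment"])
E
```

```text
A-B ((-0.019675138891326327, 0.020079861089165263), 1.0059057595001326) 1.1421429 B-C ((-0.013756658943709255, -0.0055124507360382324), 1.0009159101380243) 0.9028571
before: 5-A 13.737143
22.7 0.017414450110663157 [-2.4335193  -4.90468276  0.75894517] [-0.8936704   0.30149159  0.02545582]
```

View pics/fin.png

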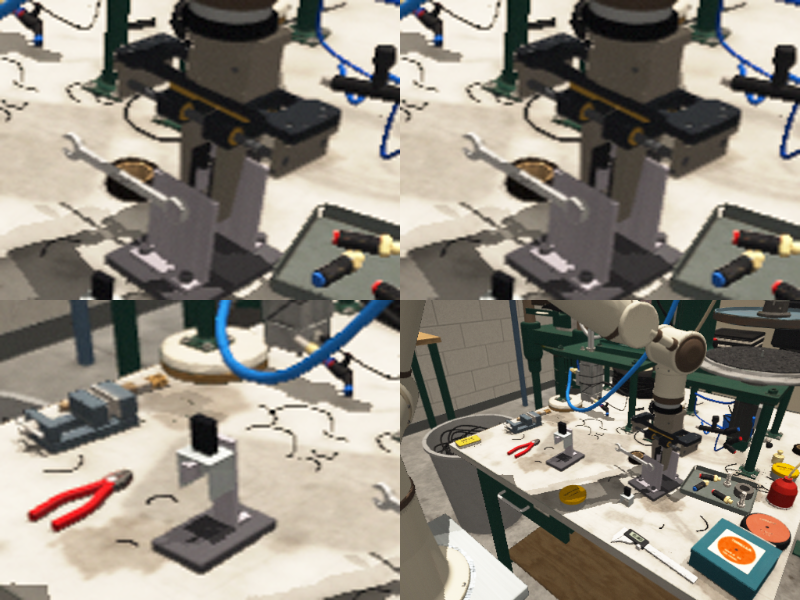

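The spanner has not moved over 5 s (image shift under 0.03 px), the hood hangs released on the stand, and the tin and tape are where they were. I hand the job in.

```bash
python3 -c "
from station import robot
print(robot.finish_job())"
```

```text
the job is handed in; nothing more can be done
None
```

Job handed in at 22.7 s: the hood hangs released on the stand peg, the bolt head is gripped at 40 N with the spanner standing still near level, and the tin and tape were not touched.

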